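Lock the job card in its stand and hold the spring clip gaping over its edge

TASK

Push the job card along the slot of its stand until it is hard against the end stop, and keep it pressed there for about a second so that the sprung pin pops out behind it and locks it in. Then squeeze the wider of the two spring clips, lift it off the clip rail, and bring it down squeezed wide open over the middle of the card's top edge, square to it, with the jaws reaching at least a centimetre down, one on each side and neither touching the card. Finish while still holding the clip gaping there, ready for a pouch to be slipped in; leave the narrower clip on the rail and everything else where it is.

Things in the scene. Friction and masses are not known exactly. Their poses are not given: they have to be found in the camera images.
- stand: Aluminium card stand, fixed to the table: foot 62 mm (x) by 196 mm (y), 10 mm thick, with two walls up to z = 38 mm from y = -88 to +80 mm and a 5.5 mm slot between them along own y; slot floor at z = 10 mm. Origin on the table under the slot's centre plane (x = 0); +y runs along the slot to the end stop, +z up.
- end_stop: Aluminium post 24 mm wide and 10 mm thick that closes the +y end of the slot, top at z = 80 mm; its stop face is at y = +80 mm in the stand's frame. Its origin and axes are those of the stand.
- pin (a joint): Sprung index pin, 7 mm thick, round nose, in the slot's front (-x) wall at y = -35 mm, z = 26 mm of the stand's frame; its black pull knob stands up to 50 mm in front of the slot. 0 = held back by the card's face, +0.004 m = sprung across the slot (locked). It pops out by itself once the card's back edge has passed it, in the last 2 mm before the stop.
- card: Stiff grey board with a ruled paper sheet on its faces: 4 mm thick (own x), 110 mm long (own y), 90 mm high (own z), about 120 g, on edge in the slot (lower 28 mm between the walls, top edge 100 mm above the table). Origin: middle of its lower edge. It starts 22 to 42 mm short of the stop; home, its origin is at y = +25 mm of the stand. Sliding takes 2 to 5 N.
- card_top (a point): Middle of the card's top edge (0, 0, 90 mm in the card's frame).
- card_back_edge (a point): Point on the card's back (-y) edge, 55 mm above its lower edge, where closed fingertips can push it towards the stop, clear above the slot walls.
- clip_rail: Grey bent sheet fixed to the table: upright plate 4 mm thick (own x), 200 mm long (own y), upper edge 66 mm above the table, on a foot from x = -25 to +41 mm. Origin on the table under the middle of the plate. Two spring clips sit astride its upper edge, in either order.
- wide_clip: The wider spring clip (46 mm along its pivot), 65 g, astride the rail, jaws down 20 mm over the edge, grips up. Origin on the pivot, 86 mm above the table at first; own y = pivot axis, along the rail. Jaw tips 40 mm below the pivot. The grips end in round black beads, 8 mm thick and 40 mm long, axes 45 mm above the pivot; 60 mm over the two beads (own x). This body is the -x lever.
- wide_clip_lever (a joint): Opening of the wide clip: 0 = closed on a 4 mm edge, 0.6 rad = fully squeezed. Close the fingers on the beads along own x with 30 N or more: the spring takes 5 to 11 N, the levers stop at 31 mm over the beads; beads are then 51 mm above the pivot, jaw tips 38 mm below it and 27 mm apart. Springs shut when let go.
- wide_clip_jaw_near (a point): Tip of the wide clip's jaw on its -x side (inner face, middle of the jaw).
- wide_clip_jaw_far (a point): Tip of the wide clip's jaw on its +x side (inner face, middle of the jaw).
- narrow_clip: The narrower spring clip, same make and same heights but 26 mm along its pivot axis; 80 to 100 mm from the wide one on the rail. Stays where it is.
- pouch_c: Sealed foil pouch 82 x 98 x 9 mm lying flat on the table. Stays where it is.
- disc_c: Turned metal disc, 50 mm across, 6 mm thick, lying flat. Stays where it is.
- jar_a: Sample jar with a cream lid, 54 mm across, 62 mm high. Stays where it is.
- marker_black: Capped marker pen, 135 mm long, 16 mm high, lying on the table. Stays where it is.
There are look-alikes about, which are no part of the job. Leave any green or yellow look-alike of the wide_clip alone.

How it is judged:
By the outcome, as a careful person would: the job done as asked, in the order asked, and still so for the second after the job is handed in, while the arm keeps its last pose, push and grip.
It also fails if it takes over 48 s, if anything falls off the work surface, if the arm or the gripper's body presses on something with over 40 N, if the wrist force passes 120 N, or if a joint passes its speed limit or range.

ROBOT

A 6-joint arm with a two-finger parallel gripper is mounted at the origin on a cart in front of the work surface, level with it; the furniture and walls round the work are solid. World frame = base frame: x ahead of the robot, y to its left, z up, the work surface at z = 0. Lengths are in mm, angles in rad, forces in N, time in s.
With the tool pointing down it reaches from about 250 to 725 mm from the base axis. Payload 9.7 kg.
Tool frame: the origin (TCP) lies on the centre line of the jaws, within the pads' length; the fingertips stand 8 mm ahead of it and the grasp point (between the pads) lies 11 mm behind it; z points along the fingers, y is the line along which they close (so a half turn about z gives the same grasp; the last joint's range is limited). The gripper opens to 85 mm and grips with 20 to 120 N. Pads are 22 mm wide; open, the fingers measure 114 mm over their backs; the gripper's body (76 mm by 85 mm) begins 54 mm behind the grasp point. The pads swing forward as they close: fully open they stand 13 mm farther back than shut.
Start: joints at [1.196, 0.087, 0.176, 1.66, 0, 1.571], TCP at [201.345, 511.818, 239.284] pointing down, gripper open.
Joint ranges: [-3.13, 3.13], [-0.85, 1.81], [-1.15, 1.24], [-2.2, 2.28], [-1.44, 1.52], [-3.14, 3.14]. Speed limits (rad/s): [2.22, 2.22, 2.57, 3.14, 3.14, 3.14].

INTERFACE

Orientations are given as a 3x3 rotation matrix whose columns are the frame's x, y, z axes.
In Python, from rig import ctrl gives the robot as it stands.
- The arm moves only by the tool send_rows, never from a script. Its argument "rows" is a list of rows, each a list of 7 numbers: the finger opening in mm, from 0 to 85.4, then the shift along the tool's x, y, z in mm, then the turn, a rotation vector about the tool's x, y, z in degrees. A call has 1 to 20 rows; each row is the pose to reach, as a shift and turn from the pose commanded when the call began, along the tool's axes at that moment; what a row does not reach only later rows make up. A row lasts 1/12 s, in which the tool goes at most 41.7 mm and 7.16 degrees, less where a joint would pass 70% of its speed; a pose out of reach is approached as far as the arm can. A call with a gripper value outside its range is refused whole. The fingers move at their own pace and stop on an object; the grip force is fixed at half the most. Time passes only in rows, so rows that repeat a pose let the fingers close. It gives the time, the measured TCP pose, the force and the opening at its end, in the units of the state.
- ctrl.sense(): the state, without advancing time (a new reading comes with each control period).
- ctrl.capture(name): name is "side" or "top"; returns (picture, depth): 384x512x3 uint8, red, green, blue; 384x512 float32, mm along the optical axis (not along the pixel's ray), 0 where there is no reading.
- ctrl.camera_model(name): a dict with "intrinsics" (3x3 intrinsics, pixels), "distortion" ([k1, k2, p1, p2, k3] as OpenCV has them; the pictures are not rectified), "cam_to_world" (4x4, takes a point from camera to world coordinates). Camera axes: x right, y down, z forward; pixel columns grow to the right and rows downward; lengths in mm; the calibration is good to about 2 mm. A picture is of the moment at which its call begins. camera_model takes no time and is no camera call.
- ctrl.hand_in(): hands the job in, once; it reports no verdict.
The state is a dict: "t": time; "joint_pos": joint angles; "joint_velocities": joint speeds; "effort": joint torques, N m; "tool_pos": TCP position; "orientation": TCP orientation; "contact_force": force on the tool from outside, world axes, zero at the start; "torque": the same for the moment, N m; "opening": opening from 0.0 (shut) to 1.0 (fully open).
Only numpy, scipy, OpenCV 4.12 (cv2) and the standard library are available. Lean on these libraries where they do the work, as an engineer would, in place of code of your own. Each camera call takes 0.05 s, during which the arm holds its last target. There are 200 camera calls.

## Working session

There is one attempt and no reset: what is moved stays moved. The work goes in short steps, Python scripts to look and compute and a tool call to move; the robot and the scene stay as the last step left them, time stands still between calls to the robot, and variables do not carry over. Pictures are saved under pics/ and viewed, on a budget of 10 in all, crops included, one or two more only if the job needs it, and the job is handed in when it is done.

Besides the shell and the picture viewer there is one more tool, called as name(argument=value, ...), one argument or row to a line, values as JSON. send_rows: Moves the arm, as the interface text tells. Its arguments: {"type":"object","properties":{"rows":{"type":"array","items":{"type":"array","items":{"type":"number"}}}},"required":["rows"]}

```bash
mkdir -p pics; ls; cat > h.py <<'E'
import numpy as np, cv2
from rig import ctrl
def grab(n):
    im,d=ctrl.capture(n); np.savez(f'/tmp/{n}.npz',im=im,d=d); return im,d
def load(n):
    z=np.load(f'/tmp/{n}.npz'); return z['im'],z['d']
def pts(n,uv,depth):
    m=ctrl.camera_model(n);K=np.array(m['intrinsics'],float);D=np.array(m['distortion'],float);T=np.array(m['cam_to_world'])
    p=cv2.undistortPoints(np.array(uv,float).reshape(-1,1,2),K,D).reshape(-1,2)
    c=np.c_[p,np.ones(len(p))]*np.array(depth,float).reshape(-1,1)
    return c@T[:3,:3].T+T[:3,3]
def plane(n,uv,z):
    a=pts(n,uv,np.ones(len(uv)));T=np.array(ctrl.camera_model(n)['cam_to_world']);o=T[:3,3]
    r=a-o; return o+r*((z-o[2])/r[:,2:3])
def cloud(n,d):
    v,u=np.mgrid[:384,:512]
    return pts(n,np.c_[u.ravel(),v.ravel()],d.ravel()).reshape(384,512,3)
E
python3 - <<'E'
from h import *
for n in('side','top'):
    im,d=grab(n); cv2.imwrite(f'pics/{n}0.png',cv2.resize(im[:,:,::-1],(800,600),interpolation=cv2.INTER_CUBIC))
    print(n,ctrl.camera_model(n)['cam_to_world'],(d>0).mean())
print(ctrl.sense())
E
```

```text
pics
side [[ 9.64673341e-01 -1.58618264e-01  2.10346361e-01  3.80440777e+02]
 [-2.63253158e-01 -5.49606141e-01  7.92862450e-01 -8.34164691e+02]
 [-1.01548131e-02 -8.20227613e-01 -5.71947151e-01  6.64249633e+02]
 [ 0.00000000e+00  0.00000000e+00  0.00000000e+00  1.00000000e+00]] 0.9958089192708334
top [[ 2.20538706e-03 -9.81798730e-01  1.89911530e-01  3.80966320e+02]
 [-9.99884919e-01 -5.01549825e-03 -1.43175959e-02  4.01293689e+00]
 [ 1.50094985e-02 -1.89858099e-01 -9.81696805e-01  1.19224167e+03]
 [ 0.00000000e+00  0.00000000e+00  0.00000000e+00  1.00000000e+00]] 0.9960479736328125
{'t': 0.1, 'joint_pos': array([1.19599494e+00, 8.74213465e-02, 1.75187335e-01, 1.65978732e+00,
       4.29163426e-06, 1.57079806e+00]), 'joint_velocities': array([-3.83215257e-04, -4.57488818e-04,  6.23570921e-05,  1.50547488e-03,
       -1.57362663e-04,  1.64428927e-03]), 'effort': array([-6.51423234e-04, -5.21564984e+01,  4.65653086e+01,  1.61460950e-02,
       -8.07120182e-05,  1.25462930e-05]), 'tool_pos': array([201.27454638, 511.63511606, 238.63164658]), 'orientation': array([[-9.30579714e-01,  3.66089048e-01, -4.52453190e-04],
       [ 3.66089327e-01,  9.30579018e-01, -1.13839499e-03],
       [ 4.28950564e-06, -1.22500557e-03, -9.99999250e-01]]), 'contact_force': array([-0.42925355,  0.40505656, -0.19580909]), 'torque': array([-0.00954344,  0.07064529,  0.01256027]), 'opening': 0.9975837439715892}
```

View pics/top0.png

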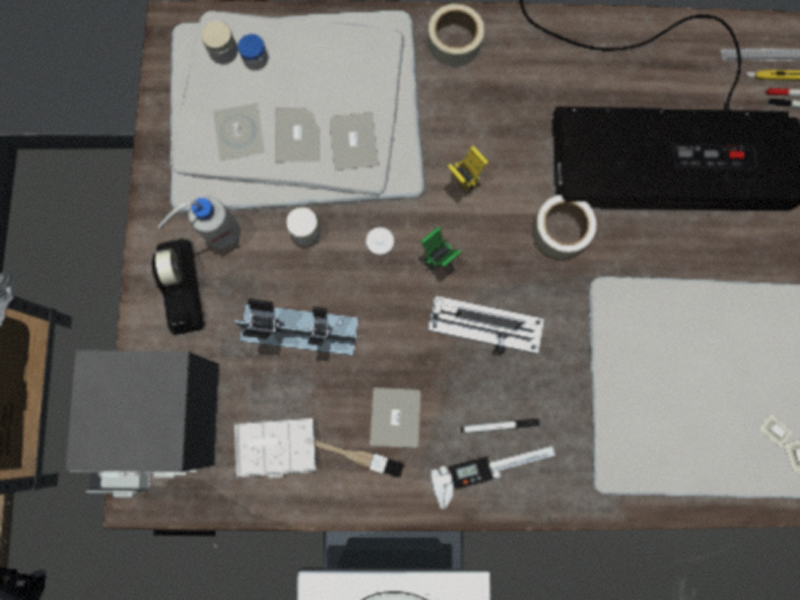

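View pics/side0.png

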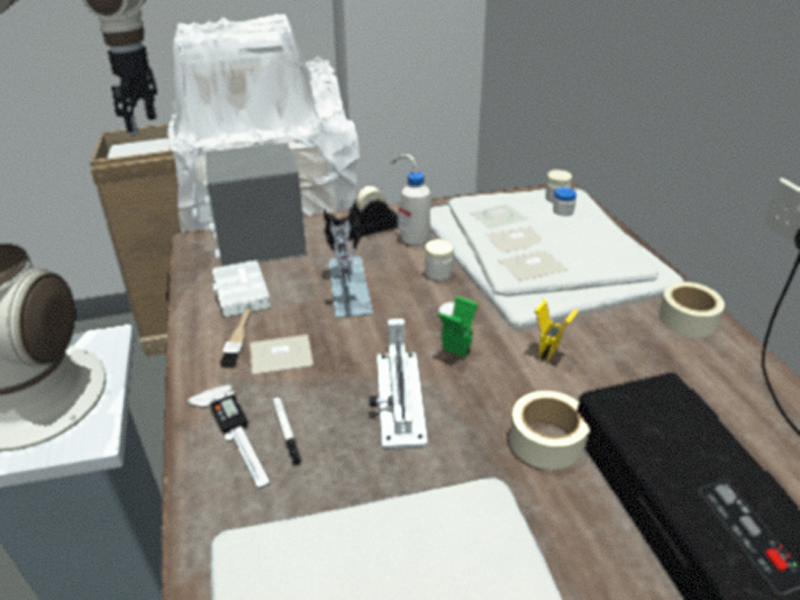

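The stand is at top (487,325), with its end stop at the left end (435,310) and its knob at (500,345) facing the robot. The rail is at top (300,325), with clips at (262,317), which looks wider, and (320,325), which looks narrower. The green (438,248) and yellow (468,168) clips stand on the table and are look-alikes. Next I'll measure and make one enlarged crop.

```bash
python3 - <<'E'
from h import *
def fit(name,P):
    c=P[:,:2].mean(0);_,_,v=np.linalg.svd(P[:,:2]-c,full_matrices=False);a=v[0]*np.sign(v[0][1])
    t=(P[:,:2]-c)@a; s=(P[:,:2]-c)@v[1]
    print(name,len(P),'mean',P.mean(0).round(1),'axis',a.round(4),'ang',np.degrees(np.arctan2(-a[0],a[1])).round(2),'ext',t.min().round(1),t.max().round(1),'w',np.percentile(s,[2,98]).round(1),'z',np.percentile(P[:,2],[5,50,95]).round(1))
im,d=load('top');C=cloud('top',d)
def sel(u0,u1,v0,v1,z0,z1):
    s=np.s_[int(v0*.64):int(v1*.64),int(u0*.64):int(u1*.64)]
    P=C[s].reshape(-1,3); return P[(P[:,2]>z0)&(P[:,2]<z1)]
fit('cardtop',sel(425,550,290,355,90,108))
fit('stand foot',sel(425,550,290,355,5,15))
fit('walls',sel(425,550,290,355,33,43))
fit('stop',sel(425,550,290,355,72,86))
fit('clipL',sel(232,292,290,360,70,150)); fit('clipLtop',sel(232,290,290,360,122,150))
fit('clipR',sel(292,365,290,360,70,150)); fit('clipRtop',sel(292,365,290,360,122,150))
fit('railfoot',sel(225,365,290,365,1,10))
fit('plate',sel(225,365,290,365,55,69))
a=cv2.resize(im[165:240,135:360,::-1],(788,263),interpolation=cv2.INTER_CUBIC)
sd,_=load('side'); b=cv2.resize(sd[115:300,190:315,::-1],(225,333),interpolation=cv2.INTER_CUBIC)
o=np.zeros((600,788,3),np.uint8);o[:263]=a;o[265:598,:225]=b
c=cv2.resize(sd[120:210,200:250,::-1],(185,333),interpolation=cv2.INTER_CUBIC);o[265:598,240:425]=c
cv2.imwrite('pics/crop1.png',o)
E
```

```text
cardtop 96 mean [ 565.8 -156.4   99.2] axis [0.2085 0.978 ] ang -12.04 ext -56.7 54.4 w [-2.9  1.9] z [ 92.   99.6 104.3]
stand foot 861 mean [ 560.9 -162.8   10.2] axis [0.1725 0.985 ] ang -9.93 ext -107.7 108.4 w [-29.6  48.2] z [ 6.  10.1 13.9]
walls 344 mean [ 559.8 -158.7   37.9] axis [0.2251 0.9743] ang -13.01 ext -83.2 93.9 w [-31.6  15.9] z [34.  37.9 41.6]
stop 80 mean [ 573.  -115.8   79.9] axis [0.2081 0.9781] ang -12.01 ext -93.0 50.8 w [-10.6  10.5] z [74.  79.9 84.7]
clipL 402 mean [555.3 213.9 110.1] axis [-0.9968  0.0801] ang 85.41 ext -27.5 32.8 w [-21.3  21.4] z [ 81.2 109.1 136.3]
clipLtop 145 mean [554.8 214.2 132. ] axis [-0.9932  0.1163] ang 83.32 ext -27.5 31.9 w [-19.8  18.9] z [123.7 133.4 137.5]
clipR 234 mean [544.6 120.4 109.9] axis [-0.9949  0.1009] ang 84.21 ext -26.9 32.5 w [-12.8  12.5] z [ 83.2 109.2 136.7]
clipRtop 83 mean [543.2 121.4 132. ] axis [-0.9956  0.0942] ang 84.59 ext -28.3 31.1 w [-10.6  10.3] z [123.6 133.2 137.5]
railfoot 1714 mean [556.9 167.1   3.7] axis [0.0178 0.9998] ang -1.02 ext -113.2 133.8 w [-58.7  67.4] z [1.2 3.3 7.4]
plate 125 mean [545.8 163.   63.5] axis [0.1142 0.9935] ang -6.56 ext -94.6 105.1 w [-4.6  8. ] z [56.9 64.5 68.4]
```

View pics/crop1.png

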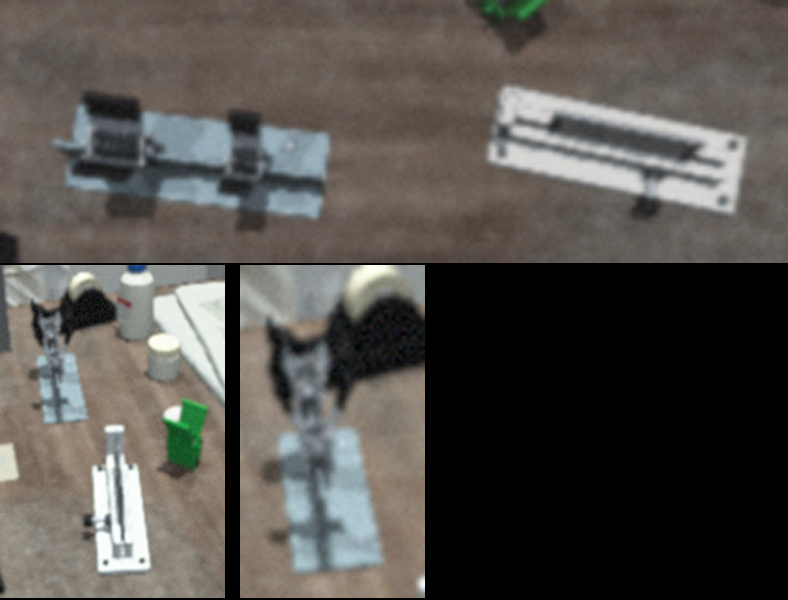

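Crop: the left clip (crop 113,140) measures about 42 mm along the rail and the right clip (245,145) about 25 mm, so the left one is the wide clip. The order is also visible in the side view. Next I check for obstacles, where the arm is, and refine.

```bash
cat >> h.py <<'E'
def proj(n,P):
    m=ctrl.camera_model(n);Ti=np.linalg.inv(np.array(m['cam_to_world']))
    P=np.atleast_2d(np.array(P,float));c=P@Ti[:3,:3].T+Ti[:3,3]
    return cv2.projectPoints(c.reshape(-1,1,3),np.zeros(3),np.zeros(3),np.array(m['intrinsics'],float),np.array(m['distortion'],float))[0].reshape(-1,2)
E
python3 - <<'E'
from h import *
print('tcp px(800)',[(n,(proj(n,[201,512,239])/.64).round()) for n in('side','top')])
im,d=load('top');C=cloud('top',d).reshape(-1,3)
im2,d2=load('side');C2=cloud('side',d2).reshape(-1,3)
for nm,c in(('top',C),('side',C2)):
  print(nm)
  for x in range(150,700,50):
    print(x,[int(c[(abs(c[:,0]-x)<25)&(abs(c[:,1]-y)<25),2].max(initial=-1)) for y in range(550,-300,-50)])
a=np.array([.2085,.978]);c=np.array([565.8,-156.4]);n=np.array([.978,-.2085])
for nm,CC in(('top',C),('side',C2)):
    for lo,hi,l in((72,86,'stop'),(92,106,'card'),(34,42,'wall')):
        s=(CC[:,:2]-c)@a; w=(CC[:,:2]-c)@n; k=(CC[:,2]>lo)&(CC[:,2]<hi)&(abs(w)<35)&(abs(s)<140)
        if l=='stop': k&=s>62
        print(nm,l,k.sum(),'s',np.percentile(s[k],[1,5,50,95,99]).round(1),'w',np.percentile(w[k],[5,50,95]).round(1))
E
```

```text
tcp px(800) [('side', array([[143., 128.]])), ('top', array([[ 13., 562.]]))]
top
150 [-1, -1, 320, -1, -1, -1, -1, -1, 5, 5, 6, 5, 5, 7, 6, -1, -1]
200 [-1, 334, 350, 5, 2, 5, 5, 4, 3, 4, 4, 4, 4, 6, 5, 6, 4]
250 [-1, 5, 5, 5, 4, 5, 4, 6, 5, 6, 6, 5, 8, 11, 6, 7, 5]
300 [-1, -1, 190, 190, 190, 190, 35, 33, 32, 7, 14, 14, 10, 19, 19, 12, 8]
350 [-1, 182, 191, 190, 191, 190, 33, 34, 33, 14, 14, 13, 5, 17, 19, 11, 11]
400 [-1, -1, 192, 191, 191, 190, 33, 35, 33, 7, 8, 1192, 12, 14, 18, 19, 18]
450 [-1, -1, 191, 191, 190, 191, 10, 6, 5, 7, 6, 12, 7, 5, 7, 6, 8]
500 [-1, 3, 190, 190, 191, 190, 133, 138, 140, 137, 7, 6, 6, 6, 32, 35, 17]
550 [-1, 4, 5, 59, 59, 6, 137, 137, 137, 139, 67, 7, 80, 105, 104, 107, 43]
600 [-1, 5, 6, 81, 75, 6, 136, 138, 10, 8, 7, 6, 86, 105, 17, 17, 14]
650 [-1, 5, 7, 98, 99, 6, 7, 8, 5, 8, 6, 6, 73, 93, 5, 6, 8]
side
150 [-1, 505, 505, -1, -1, -1, -1, -1, 2, 2, 2, 2, 2, 3, 2, -1, -1]
200 [348, 484, 504, 1, 1, 1, 2, 2, 2, 2, 1, 3, 2, 1, 2, 1, 2]
250 [486, 496, 499, 73, 2, 3, 2, 3, 4, 4, 2, 2, 6, 8, 2, 3, 3]
300 [-1, 89, 188, 186, 187, 187, 28, 29, 30, 3, 11, 12
[... 218 characters left out ...]
 10, 3, 3, 3, 2, 3]
500 [-1, 183, 186, 188, 188, 188, 4, 135, 134, 137, 5, 3, 3, 3, 32, 36, 13]
550 [-1, 0, 2, 49, 55, 5, 133, 135, 137, 138, 68, 3, 83, 101, 103, 102, 40]
600 [-1, 1, 2, 83, 75, 4, 134, 135, 7, 7, 5, 3, 82, 101, 40, 13, 11]
650 [-1, -1, -1, 95, 95, 4, 5, 3, 3, 4, 3, 4, 67, 92, 4, 3, 3]
top stop 36 s [82.6 82.9 87.3 91.7 91.9] w [-12.   -1.7   9. ]
top card 90 s [-53.7 -50.2   1.6  48.5  52.9] w [-1.7 -0.2  2.6]
top wall 308 s [-85.8 -80.4  -4.3  75.8  80.3] w [-11.9  -5.8   8.9]
side stop 45 s [81.2 82.4 85.1 92.  93.3] w [-11.6  -2.1  10.1]
side card 69 s [-55.3 -53.5  -7.7  46.3  53.8] w [-1.8 -0.2  1.9]
side wall 373 s [-85.2 -81.9 -22.3  76.4  84.9] w [-12.   -4.7  10.2]
```

send_rows(
  rows=[
    [0,-30,-29,-20,0,0,4],
    [0,-60,-58,-20,0,0,8],
    [0,-90,-87,-20,0,0,12],
    [0,-598,-577,-20,0,0,80.5],
    [0,-598,-577,-20,0,0,80.5],
    [0,-598,-577,-20,0,0,80.5],
    [0,-598,-577,-20,0,0,80.5],
    [0,-598,-577,-20,0,0,80.5],
    [0,-598,-577,-20,0,0,80.5],
    [0,-598,-577,-20,0,0,80.5],
    [0,-598,-577,-20,0,0,80.5],
    [0,-598,-577,-20,0,0,80.5],
    [0,-598,-577,-20,0,0,80.5],
    [0,-598,-577,-20,0,0,80.5],
    [0,-598,-577,-20,0,0,80.5],
    [0,-598,-577,-20,0,0,80.5],
    [0,-598,-577,-20,0,0,80.5],
    [0,-598,-577,0,0,0,80.5],
    [0,-598,-577,20,0,0,80.5],
    [0,-598,-577,40,0,0,80.5],
  ],
)

```text
t: 1.77
tool_pos: [541.8, -233.9, 212.3]
orientation: [[0.209, 0.978, 0.003], [0.978, -0.209, -0.002], [-0.001, 0.003, -1.0]]
contact_force: [0.7, 1.1, 0.5]
opening: 0.003
```

send_rows(
  rows=[
    [0,0,0,30,0,0,0],
    [0,0,0,60,0,0,0],
    [0,0,0,60,0,0,0],
  ],
)

```text
t: 2.02
tool_pos: [537.9, -230.4, 144.0]
orientation: [[0.209, 0.978, -0.01], [0.978, -0.209, 0.004], [0.002, -0.01, -1.0]]
contact_force: [-0.4, 0.6, -0.8]
opening: 0.001
```

```bash
python3 - <<'E'
from h import *
s=ctrl.sense();a=np.array([.2085,.978]);c=np.array([565.8,-156.4]);n=np.array([.978,-.2085])
p=s['tool_pos'];print(s['t'],p,(p[:2]-c)@a,(p[:2]-c)@n,s['contact_force'],s['joint_velocities'].max())
E
```

```text
2.0167 [ 537.90978983 -230.37861759  143.96185229] -78.16619682720729 -11.85208377503253 [-0.37364632  0.63174592 -0.76812841] 0.10371549183354743
```

send_rows(
  rows=[
    [0,-4,12,25,0,0,0],
    [0,-4,12,50,0,0,0],
    [0,-4,12,79,0,0,0],
    [0,-4,12,79,0,0,0],
    [0,-4,12,79,0,0,0],
  ],
)

```text
t: 2.43
tool_pos: [551.0, -236.7, 72.7]
orientation: [[0.207, 0.978, -0.002], [0.978, -0.207, 0.001], [0.0, -0.002, -1.0]]
contact_force: [0.0, -0.1, 0.2]
opening: 0.003
```

```bash
cat > st.py <<'E'
from h import *
s=ctrl.sense();a=np.array([.2085,.978]);c=np.array([565.8,-156.4]);n=np.array([.978,-.2085])
p=s['tool_pos'];print(s['t'],p.round(1),'s',((p[:2]-c)@a).round(1),'w',((p[:2]-c)@n).round(1),s['contact_force'].round(1),s['opening'].round(3))
E
python3 st.py
python3 - <<'E'
from h import *
im,d=grab('top')
cv2.imwrite('pics/a1.png',cv2.resize(im[165:245,260:360,::-1],(750,600),interpolation=cv2.INTER_CUBIC))
E
```

```text
Traceback (most recent call last):
  File "st.py", line 3, in <module>
    p=s['tool_pos'];print(s['t'],p.round(1),'s',((p[:2]-c)@a).round(1),'w',((p[:2]-c)@n).round(1),s['contact_force'].round(1),s['opening'].round(3))
                                                                                                                              ^^^^^^^^^^^^^^^^^^
AttributeError: 'float' object has no attribute 'round'
```

send_rows(
  rows=[
    [0,0,-2,8,0,0,0],
    [0,4,-2,8,0,0,0],
    [0,8,-2,8,0,0,0],
    [0,12,-2,8,0,0,0],
    [0,16,-2,8,0,0,0],
    [0,20,-2,8,0,0,0],
    [0,24,-2,8,0,0,0],
    [0,28,-2,8,0,0,0],
    [0,32,-2,8,0,0,0],
    [0,34,-2,8,0,0,0],
    [0,36,-2,8,0,0,0],
  ],
)

```text
t: 3.4
tool_pos: [557.2, -201.7, 64.7]
orientation: [[0.208, 0.978, 0.001], [0.978, -0.208, -0.001], [-0.001, 0.001, -1.0]]
contact_force: [-1.6, -4.2, 4.0]
opening: 0.003
```

```bash
sed -i "s/s\['opening'\].round(3)/round(s['opening'],3)/" st.py; python3 st.py
```

```text
3.4 [ 557.2 -201.7   64.7] s -46.0 w 1.0 [-1.6 -4.2  4. ] 0.003
```

send_rows(
  rows=[
    [0,2,-1,0,0,0,0],
    [0,4,-1,0,0,0,0],
    [0,6,-1,0,0,0,0],
    [0,7,-1,0,0,0,0],
  ],
)

```text
t: 3.73
tool_pos: [557.3, -193.9, 63.9]
orientation: [[0.207, 0.978, -0.001], [0.978, -0.207, 0.001], [0.001, -0.001, -1.0]]
contact_force: [0.5, -1.1, 1.1]
opening: -0.0
```

```bash
python3 st.py
```

```text
3.7333 [ 557.3 -193.9   63.9] s -38.4 w -0.5 [ 0.5 -1.1  1.1] -0.0
```

send_rows(
  rows=[
    [0,1,0,0,0,0,0],
    [0,2,0,0,0,0,0],
    [0,3,0,0,0,0,0],
    [0,3,0,0,0,0,0],
  ],
)

```text
t: 4.07
tool_pos: [557.6, -193.1, 64.1]
orientation: [[0.209, 0.978, -0.001], [0.978, -0.209, -0.003], [-0.003, -0.0, -1.0]]
contact_force: [-3.0, -10.7, 0.9]
opening: 0.003
```

```bash
python3 st.py
```

```text
4.0667 [ 557.6 -193.1   64.1] s -37.6 w -0.4 [ -3.  -10.7   0.9] 0.003
```

send_rows(
  rows=[
    [0,1,0,0,0,0,0],
    [0,2,0,0,0,0,0],
    [0,2,0,0,0,0,0],
    [0,2,0,0,0,0,0],
    [0,2,0,0,0,0,0],
    [0,2,0,0,0,0,0],
    [0,2,0,0,0,0,0],
    [0,2,0,0,0,0,0],
    [0,2,0,0,0,0,0],
    [0,2,0,0,0,0,0],
    [0,2,0,0,0,0,0],
    [0,2,0,0,0,0,0],
    [0,2,0,0,0,0,0],
    [0,2,0,0,0,0,0],
    [0,2,0,0,0,0,0],
    [0,2,0,0,0,0,0],
  ],
)

```text
t: 5.4
tool_pos: [557.7, -193.0, 64.4]
orientation: [[0.21, 0.978, -0.001], [0.978, -0.21, -0.006], [-0.006, -0.0, -1.0]]
contact_force: [-5.3, -20.5, 1.6]
opening: 0.001
```

```bash
python3 st.py
```

```text
5.4 [ 557.7 -193.    64.4] s -37.5 w -0.3 [ -5.3 -20.5   1.6] 0.001
```

send_rows(
  rows=[
    [0,-12,0,0,0,0,0],
    [0,-25,0,-5,0,0,0],
    [0,-25,0,-45,0,0,0],
    [0,-25,0,-85,0,0,0],
    [40,-25,0,-125,0,0,0],
    [85,-10,-10,-155,0,0,0],
    [85,25,-30,-155,0,0,0],
    [85,60,-55,-155,0,0,0],
    [85,95,-75,-155,0,0,0],
    [85,130,-88,-155,0,0,0],
    [85,165,-88,-155,0,0,0],
    [85,190,-88,-155,0,0,0],
    [85,190,-88,-155,0,0,0],
  ],
)

```text
t: 6.48
tool_pos: [512.1, 18.1, 219.5]
orientation: [[0.204, 0.979, 0.0], [0.979, -0.204, 0.002], [0.002, -0.0, -1.0]]
contact_force: [0.3, -0.3, 0.1]
opening: 0.996
```

```bash
python3 st.py; python3 - <<'E'
from h import *
im,d=grab('top');sd,ds=grab('side')
o=np.zeros((600,800,3),np.uint8)
o[:300]=cv2.resize(im[165:245,135:360,::-1],(800,300),interpolation=cv2.INTER_CUBIC)
o[300:,:400]=cv2.resize(sd[190:295,215:285,::-1],(400,300),interpolation=cv2.INTER_CUBIC)
o[300:,400:]=cv2.resize(sd[110:215,170:310,::-1],(400,300),interpolation=cv2.INTER_CUBIC)
cv2.imwrite('pics/a2.png',o)
a=np.array([.2085,.978]);c=np.array([565.8,-156.4]);n=np.array([.978,-.2085])
for nm,dd in(('top',d),('side',ds)):
    C=cloud(nm,dd).reshape(-1,3);s=(C[:,:2]-c)@a; w=(C[:,:2]-c)@n
    k=(C[:,2]>92)&(C[:,2]<106)&(abs(w)<12)&(s>-60)&(s<110)
    print(nm,'card',k.sum(),'s',np.percentile(s[k],[1,5,50,95,99]).round(1),'slope',np.polyfit(s[k],w[k],1).round(3),'w',np.median(w[k]).round(1))
    # wide clip beads
    r=np.array([.1063,.9943]);q=np.array([.9943,-.1063]);c2=np.array([555.,214.])
    s=(C[:,:2]-c2)@r;w=(C[:,:2]-c2)@q
    for l,k in(('bead-',(w<-15)),('bead+',w>15),('mid',abs(w)<10)):
        k=k&(abs(s)<40)&(abs(w)<45)&(C[:,2]>(122 if l!='mid' else 80))&(C[:,2]<145)
        if k.sum()>5: print(l,k.sum(),'w',np.percentile(w[k],[2,50,98]).round(1),'s',np.percentile(s[k],[2,50,98]).round(1),'z',np.percentile(C[k,2],[50,98]).round(1),'slope',np.polyfit(s[k],w[k],1).round(3))
E
```

```text
6.4833 [512.1  18.1 219.5] s 159.5 w -88.9 [ 0.3 -0.3  0.1] 0.996
top card 86 s [-27.2 -23.4  23.8  68.3  72.7] slope [-0.002 -0.293] w -0.4
bead- 64 w [-31.7 -27.8 -21.3] s [-18.    0.2  20.9] z [133.7 138. ] slope [ 5.0000e-03 -2.7421e+01]
bead+ 78 w [16.5 20.9 27. ] s [-18.8  -0.6  18.8] z [132.8 137.8] slope [2.000e-02 2.141e+01]
mid 134 w [-8.4 -0.6  9.3] s [-22.7   0.2  23.9] z [ 90.2 103.9] slope [-0.009  0.448]
side card 66 s [-27.8 -26.7  17.1  77.4  78.8] slope [-0.005 -0.293] w -0.5
bead- 28 w [-33.1 -28.4 -23.2] s [-20.  -10.8  18. ] z [132.4 135.4] slope [  0.05  -28.332]
bead+ 32 w [16.4 20.8 25.6] s [-21.1  -6.6  16.1] z [131.7 135.4] slope [3.0000e-03 2.0726e+01]
mid 69 w [-9.8  0.4  9.4] s [-24.2 -10.   21.9] z [ 90.7 102.2] slope [-0.022  0.207]
```

View pics/a2.png

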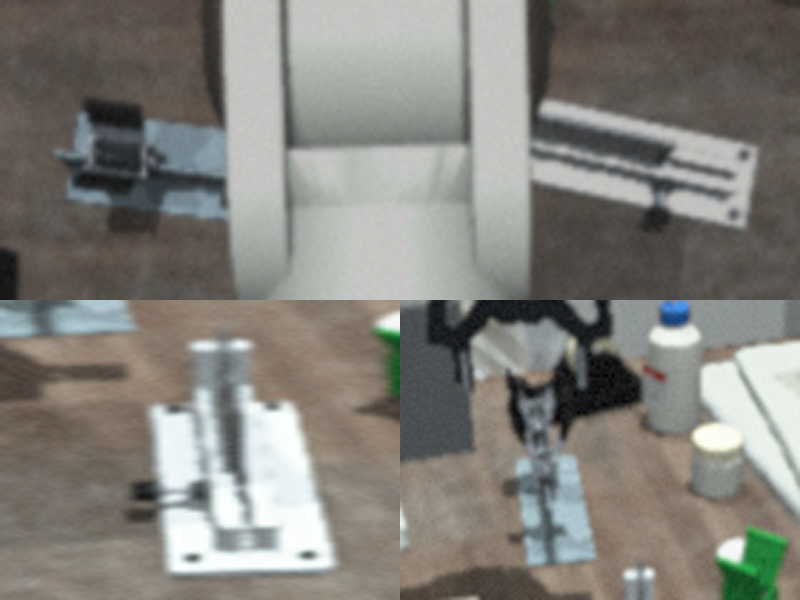

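The card's back edge is now at s≈-27, so it moved about 28 mm and is at the stop. The wide clip is clear at crop (113,140) and the rail is undisturbed. I'll check the pin numerically while moving above the clip.

send_rows(
  rows=[
    [85,20,0,0,0,0,-1],
    [85,50,0,0,0,0,-2],
    [85,80,0,0,0,0,-3],
    [85,110,-1,0,0,0,-4],
    [85,140,-1,0,0,0,-5.3],
    [85,170,-1,0,0,0,-5.3],
    [85,190,-1,0,0,0,-5.3],
    [85,201,-1,0,0,0,-5.3],
    [85,201,-1,0,0,0,-5.3],
    [85,201,-1,0,0,0,-5.3],
    [85,201,-1,0,0,0,-5.3],
  ],
)

```text
t: 7.5
tool_pos: [552.6, 209.9, 219.4]
orientation: [[0.117, 0.993, -0.0], [0.993, -0.117, -0.0], [-0.0, -0.0, -1.0]]
contact_force: [0.4, 0.0, -0.8]
opening: 0.999
```

```bash
python3 st.py; python3 - <<'E'
from h import *
print(ctrl.sense()['orientation'].round(3))
im,d=grab('top');sd,ds=grab('side')
# knob: dark pixels in front of slot
a=np.array([.2085,.978]);c=np.array([565.8,-156.4]);n=np.array([.978,-.2085])
o0=cv2.resize(cv2.imread('pics/side0.png'),(512,384),interpolation=cv2.INTER_AREA);o1=cv2.resize(cv2.resize(sd[:,:,::-1],(800,600),interpolation=cv2.INTER_CUBIC),(512,384),interpolation=cv2.INTER_AREA)
t0=cv2.resize(cv2.imread('pics/top0.png'),(512,384),interpolation=cv2.INTER_AREA);t1=cv2.resize(cv2.resize(im[:,:,::-1],(800,600),interpolation=cv2.INTER_CUBIC),(512,384),interpolation=cv2.INTER_AREA)
for nm,A,B in(('side',o0,o1),('top',t0,t1)):
    P=np.r_[c+a*-7+n*-42,26]; P2=P+np.r_[n*4,0]
    k=proj(nm,[P-np.r_[a*7-0*n,0],P,P2]);print(nm,'exp',k[1].round(1),'4mm move',(k[2]-k[1]).round(2))
for nm,A,B in(('side',o0,o1),('top',t0,t1)):
    P=np.r_[c+a*(-7-27)+n*-42,26]; u,v=proj(nm,[P])[0].round().astype(int);print(nm,u,v)
    for I in(A,B):
        g=cv2.cvtColor(I,cv2.COLOR_BGR2GRAY)[v-9:v+10,u-9:u+10].astype(float);w=np.clip(70-g,0,None)
        V,U=np.mgrid[-9:10,-9:10];print((w*U).sum()/w.sum(),(w*V).sum()/w.sum(),w.sum())
b=np.zeros((600,800,3),np.uint8)
def crop(I,p,sc=None):
    u,v=p; return cv2.resize(I[v-30:v+30,u-40:u+40],(400,300),interpolation=cv2.INTER_CUBIC)
ps=proj('side',[np.r_[c-a*20,30]])[0].round().astype(int);pc=proj('side',[[552,215,130]])[0].round().astype(int);pt=proj('top',[np.r_[c-a*20,30]])[0].round().astype(int)
b[:300,:400]=crop(o0,ps);b[:300,400:]=crop(sd[:,:,::-1],ps);b[300:,:400]=crop(im[:,:,::-1],pt);b[300:,400:]=crop(sd[:,:,::-1],pc)
cv2.imwrite('pics/a3.png',b)
E
```

```text
7.5 [552.6 209.9 219.4] s 355.4 w -89.3 [ 0.4  0.  -0.8] 0.999
[[ 0.117  0.993 -0.   ]
 [ 0.993 -0.117 -0.   ]
 [-0.    -0.    -1.   ]]
side exp [238.2 249. ] 4mm move [ 1.73 -0.08]
top exp [310.  221.4] 4mm move [ 0.28 -1.45]
side 238 257
0.3 1.4477272727272728 440.0
1.7553956834532374 1.4628297362110312 417.0
top 320 224
-1.2332065906210392 0.051964512040557666 789.0
-1.166835187057634 -0.8301314459049545 989.0
```

View pics/a3.png

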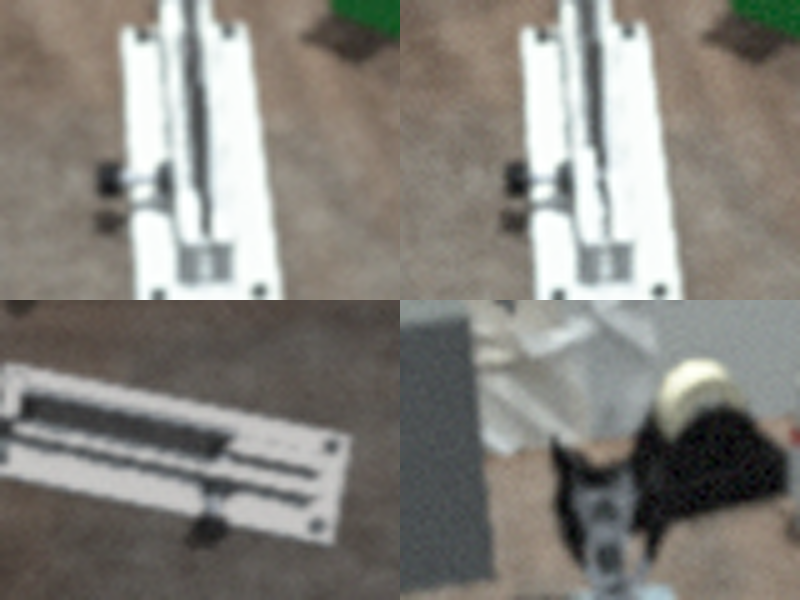

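The knob moved inward by about 1.5–2 px between the left crop (105,180) and the right crop (515,180). That equals 4 mm, so the pin has locked. Now I descend on the clip and squeeze.

send_rows(
  rows=[
    [85,5,-1,25,0,0,0],
    [85,5,-1,50,0,0,0],
    [85,5,-1,75,0,0,0],
    [85,5,-1,88,0,0,0],
    [85,5,-1,97,0,0,0],
    [85,5,-1,97,0,0,0],
    [85,5,-1,97,0,0,0],
  ],
)

```text
t: 8.18
tool_pos: [552.4, 216.2, 123.1]
orientation: [[0.117, 0.993, 0.001], [0.993, -0.117, 0.0], [0.0, 0.001, -1.0]]
contact_force: [0.1, -0.2, 0.4]
opening: 0.994
```

send_rows(
  rows=[
    [60,0,0,0,0,0,0],
    [50,0,0,0,0,0,0],
    [40,0,0,0,0,0,0],
    [30,0,0,0,0,0,0],
    [20,0,0,0,0,0,0],
    [20,0,0,0,0,0,0],
    [20,0,0,0,0,0,0],
    [20,0,0,0,0,0,0],
    [20,0,0,0,0,0,0],
    [20,0,0,0,0,0,0],
  ],
)

```text
t: 9.02
tool_pos: [552.1, 216.4, 122.2]
orientation: [[0.116, 0.993, -0.0], [0.993, -0.116, 0.0], [0.0, -0.0, -1.0]]
contact_force: [-0.6, 0.3, -0.4]
opening: 0.318
```

```bash
python3 st.py; python3 - <<'E'
from h import *
sd,ds=grab('side')
b=np.zeros((600,800,3),np.uint8)
u,v=proj('side',[[552,215,110]])[0].round().astype(int)
cv2.imwrite('pics/a4.png',cv2.resize(sd[v-45:v+45,u-60:u+60,::-1],(800,600),interpolation=cv2.INTER_CUBIC));print(u,v)
E
```

```text
9.0167 [552.1 216.4 122.2] s 361.8 w -91.1 [-0.6  0.3 -0.4] 0.318
217 143
```

View pics/a4.png

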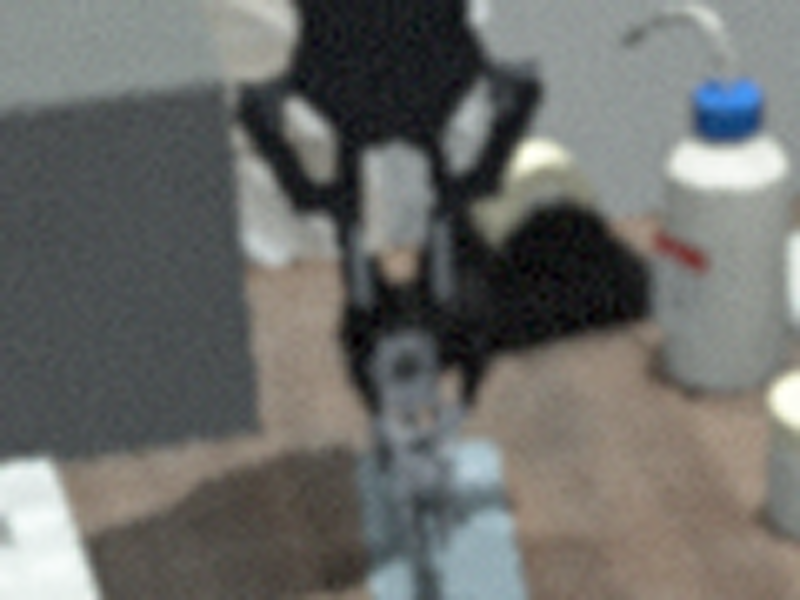

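The fingers stopped at about 27 mm on the clip. The narrow clip at (405,360) hides it from the side, so I'll lift and look.

send_rows(
  rows=[
    [20,0,0,-4,0,0,0],
    [20,0,0,-12,0,0,0],
    [20,0,0,-25,0,0,0],
    [20,0,0,-45,0,0,0],
    [20,0,0,-70,0,0,0],
    [20,0,0,-95,0,0,0],
    [20,0,0,-100,0,0,0],
    [20,0,0,-100,0,0,0],
  ],
)

```text
t: 9.73
tool_pos: [553.0, 216.8, 225.7]
orientation: [[0.116, 0.993, 0.005], [0.993, -0.116, 0.002], [0.002, 0.004, -1.0]]
contact_force: [-0.3, 0.1, -0.5]
opening: 0.314
```

```bash
python3 st.py; python3 - <<'E'
from h import *
sd,ds=grab('side')
u,v=proj('side',[[552,215,200]])[0].round().astype(int)
cv2.imwrite('pics/a5.png',cv2.resize(sd[v-30:v+60,u-60:u+60,::-1],(800,600),interpolation=cv2.INTER_CUBIC));print(u,v)
E
```

```text
9.7333 [553.  216.8 225.7] s 362.3 w -90.3 [-0.3  0.1 -0.5] 0.314
215 115
```

View pics/a5.png

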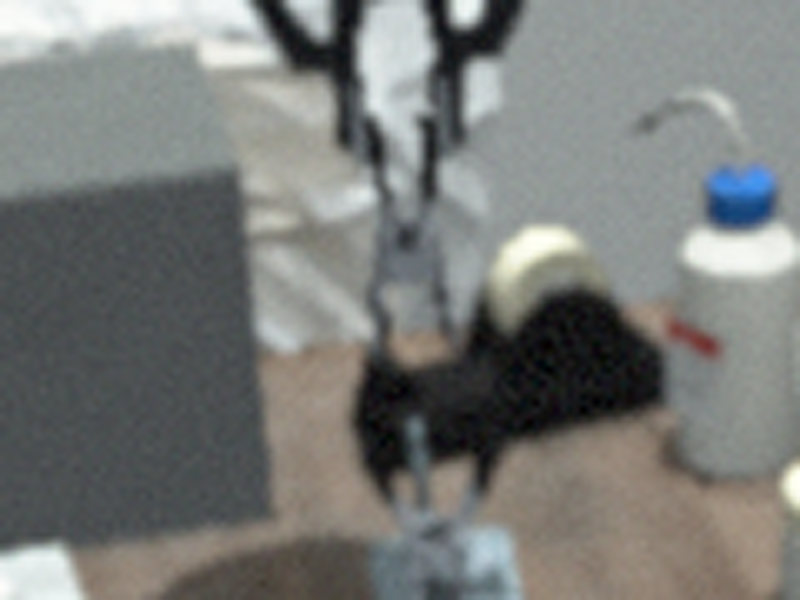

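The clip is held and gaping: beads at (372,125) and (430,125), jaws from (378,355) to (448,335), with the rail and narrow clip undisturbed below. Now I measure the clip in the hand.

```bash
cat > clip.py <<'E'
from h import *
def meas():
    s=ctrl.sense();p=s['tool_pos'];R=s['orientation']
    for n in('side','top'):
        im,d=grab(n);C=cloud(n,d).reshape(-1,3);L=(C-p)@R
        k=(abs(L[:,0])<28)&(abs(L[:,1])<45)&(L[:,2]>-25)&(L[:,2]<95);L=L[k]
        for z0 in range(-20,95,8):
            q=L[(L[:,2]>=z0)&(L[:,2]<z0+8)]
            if len(q)>3: print(n,z0,len(q),'x',np.percentile(q[:,0],[3,50,97]).round(1),'y-',q[q[:,1]<0,1].round(0).tolist()[:0],np.round([np.median(q[q[:,1]<0,1]) if (q[:,1]<0).any() else np.nan, np.median(q[q[:,1]>0,1]) if (q[:,1]>0).any() else np.nan, q[:,1].min(), q[:,1].max()],1))
meas()
E
python3 clip.py
```

```text
side -20 29 x [-12.9  -8.5   2.3] y- [] [-21.8  19.7 -27.6  25.3]
side -12 51 x [-17.   -8.6  13.2] y- [] [-18.5  13.3 -28.2  25. ]
side -4 37 x [-22.8 -12.3   9. ] y- [] [-16.4  12.2 -25.7  24.7]
side 4 16 x [-23.4 -19.   -9.3] y- [] [-11.9   8.9 -15.1  18.1]
side 12 14 x [-22.8 -18.4  16.9] y- [] [-10.9   6.  -13.4  11.5]
side 20 6 x [-21.3 -18.8  -8. ] y- [] [-10.    8.  -11.3   8.1]
side 28 9 x [-21.9 -18.5  -6.4] y- [] [-9.2  6.6 -9.3  7.7]
side 36 26 x [-25.1 -12.7  17.3] y- [] [ -6.    4.2 -11.1   7.1]
side 44 50 x [-26.5 -17.2  17.8] y- [] [ -6.9   3.8 -14.2  11.4]
side 52 20 x [-27.  -22.2  18.7] y- [] [-14.2  11.3 -15.8  12.5]
side 60 10 x [-24.8 -21.  -10.3] y- [] [-16.3  13.6 -17.2  13.9]
side 68 21 x [-26.9 -17.5  19. ] y- [] [-17.5  10.9 -18.4  13.4]
side 76 17 x [-26.7 -23.3  12.3] y- [] [-18.5  13.2 -19.6  16.3]
top -20 4 x [-11.8 -11.3  -8.2] y- [] [-17.2   nan -26.8 -14.2]
top -12 24 x [-19.7 -12.   -7.5] y- [] [-19.3  11.4 -27.1  18.2]
top -4 30 x [-21.4 -15.3  -7.9] y- [] [-11.2   8.2 -22.   13.4]
top 4 9 x [-21.4 -19.9  -6. ] y- [] [-10.    7.4 -12.3  10.9]
top 12 8 x [-21.6 -18.1  -9. ] y- [] [ -9.9   7.2 -11.2   9.6]
top 28 11 x [-20.2 -13.   -1.4] y- [] [-8.3  6.6 -8.3  7.7]
top 36 24 x [-23.6 -17.8   2.5] y- [] [ -8.8   6.  -10.5   8.5]
top 44 56 x [-26.  -16.    4.3] y- [] [-10.4   2.9 -13.6  11.9]
top 52 17 x [-24.7 -13.4   2. ] y- [] [-13.8   8.6 -15.3  12.4]
top 60 16 x [-24.6 -13.9   5.5] y- [] [-15.7  15.1 -17.   15.1]
top 68 22 x [-24.6  -7.7   9.3] y- [] [-16.9  10.5 -17.6  13.4]
top 76 24 x [-25.  -10.8  11. ] y- [] [-18.3  11.3 -19.2  14.6]
```

send_rows(
  rows=[
    [20,0,0,-8,0,0,0],
    [20,0,0,-22,0,0,0],
    [20,-15,2,-25,0,0,0],
    [20,-35,6,-25,0,0,0.5],
    [20,-60,10,-25,0,0,1],
    [20,-88,15,-25,0,0,1.5],
    [20,-116,20,-25,0,0,2],
    [20,-144,25,-25,0,0,2.5],
    [20,-172,30,-25,0,0,3],
    [20,-200,35,-25,0,0,3.5],
    [20,-228,40,-25,0,0,4],
    [20,-256,45,-25,0,0,4.5],
    [20,-282,50,-25,0,0,5.2],
    [20,-306,54,-25,0,0,5.2],
    [20,-324,58,-25,0,0,5.2],
    [20,-334,60,-25,0,0,5.2],
    [20,-339,60,-25,0,0,5.2],
    [20,-339,60,-25,0,0,5.2],
    [20,-339,60,-12,0,0,5.2],
    [20,-339,60,0,0,0,5.2],
  ],
)

```text
t: 11.55
tool_pos: [572.5, -126.4, 222.4]
orientation: [[0.205, 0.979, 0.001], [0.979, -0.205, 0.0], [0.0, 0.001, -1.0]]
contact_force: [0.6, 0.1, -0.5]
opening: 0.314
```

send_rows(
  rows=[
    [20,0,0,10,0,0,0],
    [20,0,0,18,0,0,0],
    [20,0,0,18,0,0,0],
    [20,0,0,18,0,0,0],
  ],
)

```text
t: 11.88
tool_pos: [572.1, -126.7, 204.1]
orientation: [[0.205, 0.979, -0.001], [0.979, -0.205, 0.0], [0.0, -0.001, -1.0]]
contact_force: [0.4, -0.0, -0.0]
opening: 0.312
```

```bash
cat > rel.py <<'E'
from h import *
st=ctrl.sense();p=st['tool_pos'];R=st['orientation'];print(p.round(1),R[:,1].round(4))
a=np.array([.2056,.9786]);n=np.array([.9786,-.2056]);c=np.array([565.8,-156.4])
for nm in('side','top'):
    im,d=grab(nm);C=cloud(nm,d).reshape(-1,3);s=(C[:,:2]-c)@a;w=(C[:,:2]-c)@n;z=C[:,2]
    r=(s>-40)&(s<95)&(abs(w)<40)
    k=r&(z>60)&(z<103)&(abs(w)<7)&(s<78)
    print(nm,'card',k.sum(),'s',np.percentile(s[k],[1,99]).round(1),'w',np.percentile(w[k],[3,50,97]).round(1),'slope',np.polyfit(s[k],w[k],1).round(4),'zmax',np.percentile(z[k],98).round(1))
    zt=p[2]
    for lo,hi in((zt-90,zt-80),(zt-80,zt-72),(zt-72,zt-62),(zt-62,zt-52),(zt-52,zt-40),(zt-5,zt+15)):
        k=r&(z>lo)&(z<hi)&(abs(w)>7 if hi<zt-55 else abs(w)<40)
        if k.sum()>3: print('clip z',np.round([lo,hi]),k.sum(),'s',np.percentile(s[k],[3,50,97]).round(1),'w-',np.percentile(w[k&(w<0)],[5,50,95]).round(1) if (k&(w<0)).any() else '','w+',np.percentile(w[k&(w>0)],[5,50,95]).round(1) if (k&(w>0)).any() else '')
im,_=load('side');u,v=proj('side',[[p[0],p[1],p[2]-70]])[0].round().astype(int)
im2,_=load('top');u2,v2=proj('top',[[p[0],p[1],p[2]-70]])[0].round().astype(int)
o=np.hstack([cv2.resize(I[max(0,y-50):max(0,y-50)+100,x-33:x+34,::-1],(400,600),interpolation=cv2.INTER_CUBIC) for I,x,y in((im,u,v),(im2,u2,v2))])
import sys;cv2.imwrite(f'pics/{sys.argv[1]}.png',o)
E
python3 st.py;python3 rel.py a6
```

```text
11.8833 [ 572.1 -126.7  204.1] s 30.3 w -0.0 [ 0.4 -0.  -0. ] 0.312
[ 572.1 -126.7  204.1] [ 9.787e-01 -2.052e-01 -7.000e-04]
side card 102 s [-28.4  76. ] w [-2.2 -1.1  1.7] slope [-0.0037 -0.7179] zmax 102.0
clip z [114. 124.] 12 s [ 5.7  7.9 13.2] w- [-19.1 -17.  -14.7] w+ [12.2 13.9 16.2]
clip z [124. 132.] 43 s [ 6.1 14.1 38.8] w- [-18.6 -16.7 -11.5] w+ [10.2 12.4 16.7]
clip z [132. 142.] 31 s [ 5.9 15.9 50. ] w- [-17.2 -16.2 -12. ] w+ [ 9.5 13.9 15.3]
clip z [142. 152.] 26 s [ 7.1 15.  50.2] w- [-15.3 -14.4  -4.9] w+ [ 4.2 12.3 14. ]
clip z [152. 164.] 139 s [ 5.2 21.8 50.5] w- [-13.4  -5.5  -0.8] w+ [ 0.7  4.6 11.7]
clip z [199. 219.] 168 s [ 9.5 21.6 45.1] w- [-25.3 -14.7  -8.7] w+ [ 7.7 13.  24.9]
top card 51 s [49.2 77.7] w [-2.1 -1.4  2.1] slope [-0.0031 -0.7705] zmax 101.3
clip z [152. 164.] 4 s [50.7 52.  53.6] w- [-12.1 -10.3  -1.1] w+ [1.3 1.3 1.3]
```

View pics/a6.png

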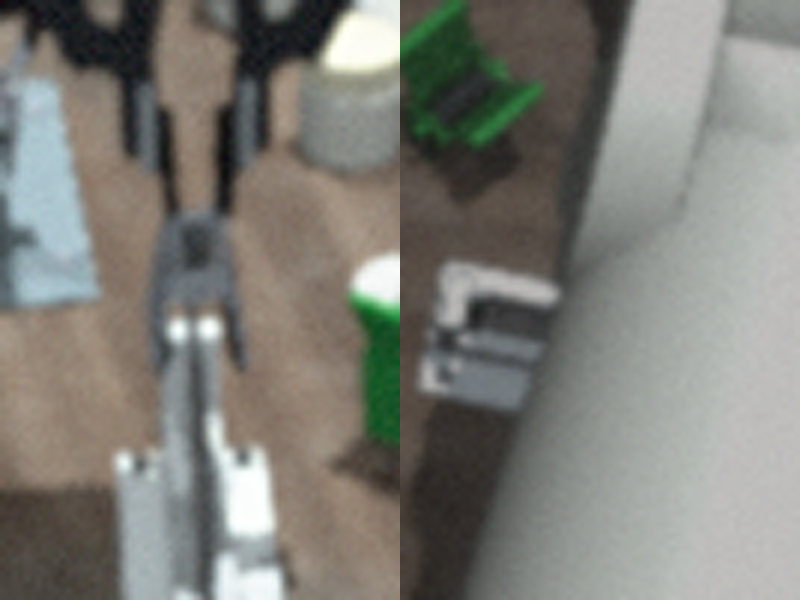

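The jaws straddle the card: in the side crop their tips are at (160,365) and (240,365) with the card between them at (195,340). The lateral centres agree to under 1 mm (clip -1.2, card -0.9), and along the card the clip is at 28 against the card's 28. Now I lower it.

send_rows(
  rows=[
    [20,0,0,5,0,0,0],
    [20,0,0,10,0,0,0],
    [20,0,0,15,0,0,0],
    [20,0,0,20,0,0,0],
    [20,0,0,25,0,0,0],
    [20,0,0,30,0,0,0],
    [20,0,0,34,0,0,0],
    [20,0,0,37,0,0,0],
    [20,0,0,38,0,0,0],
    [20,0,0,38,0,0,0],
    [20,0,0,38,0,0,0],
  ],
)

```text
t: 12.9
tool_pos: [572.4, -127.3, 166.4]
orientation: [[0.206, 0.979, 0.0], [0.979, -0.206, -0.0], [0.0, 0.0, -1.0]]
contact_force: [0.3, 0.3, -0.6]
opening: 0.316
```

```bash
python3 st.py;python3 rel.py a7; python3 - <<'E'
from h import *
a=np.array([.2056,.9786]);n=np.array([.9786,-.2056]);c=np.array([565.8,-156.4])
im,d=load('side');C=cloud('side',d).reshape(-1,3);s=(C[:,:2]-c)@a;w=(C[:,:2]-c)@n
for nm,k in(('-',(w<-9)&(w>-24)),('+',(w>7)&(w<22))):
    k=k&(s>0)&(s<55)&(C[:,2]>55)&(C[:,2]<150); print(nm,k.sum(),np.sort(C[k,2])[:6].round(1))
E
```

```text
12.9 [ 572.4 -127.3  166.4] s 29.8 w 0.3 [ 0.3  0.3 -0.6] 0.316
[ 572.4 -127.3  166.4] [ 9.786e-01 -2.058e-01  2.000e-04]
side card 76 s [-29.   41.5] w [-2.2 -1.4  1.5] slope [-0.0193 -0.9417] zmax 101.9
clip z [76. 86.] 16 s [ 5.7 30.8 86.4] w- [-18.5 -17.9 -14. ] w+ [10.2 13.9 17.4]
clip z [86. 94.] 36 s [ 4.9 10.  44.8] w- [-17.9 -15.3 -10.7] w+ [10.1 12.9 16.9]
clip z [ 94. 104.] 26 s [ 5.  23.9 48. ] w- [-16.6 -15.6 -14.2] w+ [10.5 14.  16.2]
clip z [104. 114.] 28 s [ 5.1 10.4 42.7] w- [-15.1 -14.1  -7.1] w+ [ 4.1 11.8 14.4]
clip z [114. 126.] 126 s [ 5.7 20.6 48.9] w- [-13.   -5.8  -0.8] w+ [ 0.5  4.1 12. ]
clip z [161. 181.] 165 s [ 8.1 20.8 45.2] w- [-25.9 -13.8  -8.1] w+ [ 7.8 13.2 23.8]
top card 47 s [49.6 77.7] w [-2.4 -1.5  2. ] slope [ 0.0072 -1.4934] zmax 102.3
clip z [76. 86.] 18 s [66.6 87.1 91.5] w- [-15.1 -10.3  -7.9] w+ [ 7.2  8.5 10.9]
- 91 [81.6 82.3 84.1 84.5 84.9 85.5]
+ 74 [83.8 84.  84.3 84.7 87.3 87.6]
```

View pics/a7.png

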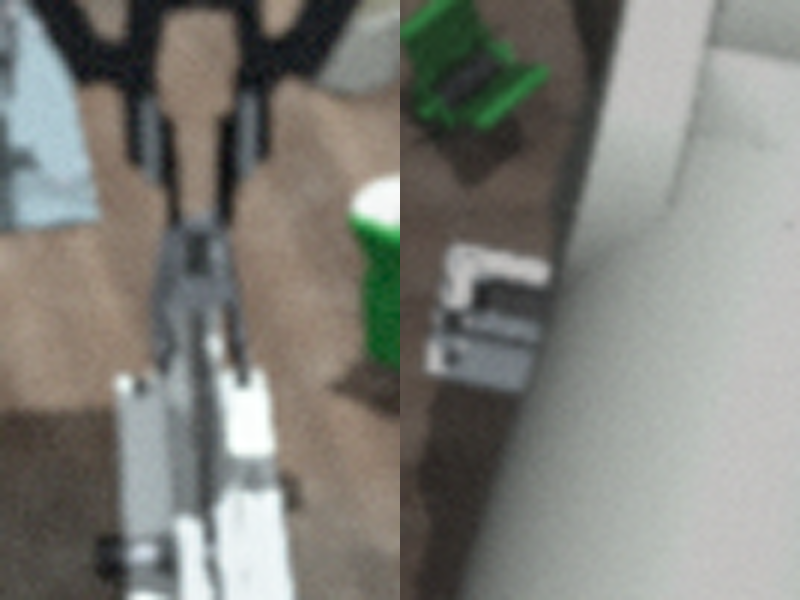

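The jaws hang one on each side of the card (side crop 160,365 and 240,370), with their tips about 16 mm below its top edge and no contact force. Handing in.

```bash
python3 -c "
from rig import ctrl
print(ctrl.hand_in())"; python3 st.py
```

```text
the job is handed in; nothing more can be done
None
the job is handed in; nothing more can be done
```

The job is done and handed in at about 13 s of the 48 s allowed.

- **Card:** I pushed it about 28 mm to the end stop and pressed it there with up to 21 N for over a second. Afterwards its back edge was where the home position puts it, and the pin's knob had moved inward by about 4 mm in the side view (less in the top view), so I take the pin as locked.
- **Wide clip:** This was the left one on the rail, about 42 mm wide as measured against 25 mm for the other. I squeezed it, lifted it off and lowered it over the middle of the card's top edge.
- **Last checks:**
  - The jaw tips are at z ≈ 84 mm, about 16 mm below the card's top.
  - The clip and card centres agree to within about 1 mm both across and along the card.
  - The jaws stand well clear of both faces, and the contact force is about zero.
  - The narrow clip was still on the rail after the lift.
- **Disagreement:** The fingers read about 27 mm open where 31 mm over the beads was expected. The jaws are fully gaping, about 35 mm over their outsides in the depth data, so I took this as the sensor or the pads giving.
- **Pictures:** I viewed nine of the ten allowed.

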